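# Sort the bisque ware by clay

### The arm

A 7-joint arm with a two-finger parallel gripper is mounted at the origin on the work surface. World frame = base frame: x ahead of the robot, y to its left, z up, the work surface at z = 0. Lengths are in m, angles in rad, forces in N, time in s.
With the tool pointing down it reaches from about 0.4 to 0.85 m from the base axis. Payload 10.4 kg.
Tool frame: the origin (TCP) lies on the mounting face of the last link; the fingertips stand 173 mm ahead of it and the grasp point (between the pads) lies 155 mm ahead of it (manip.tip_extent is the distance from the TCP to the fingertips, in m); z points along the fingers, y is the line along which they close (so a half turn about z gives the same grasp; the last joint's range is limited). The gripper opens to 85 mm and grips with 20 to 120 N. Pads are 22 mm wide; open, the fingers measure 114 mm over their backs; the gripper's body (76 mm by 85 mm) begins 54 mm behind the grasp point. The pads swing forward as they close: fully open they stand 13 mm farther back than shut.
Start: joints at [-1.157, 0.332, -0.065, 1.46, 0.022, 1.35, -0.088], TCP at [0.264, 0.566, 0.405] pointing down, gripper open.
Joint ranges: [-2.6, 2.6], [-0.5, 2.12], [-1.47, 1.34], [0.16, 2.42], [-1.27, 4.41], [0.06, 2.06], [-2.6, 2.6]. Speed limits (rad/s): [2.22, 2.22, 2.79, 2.79, 3.14, 3.14, 3.14].

### API

Orientations are given as a unit quaternion [x, y, z, w].
In Python, from workcell import manip gives the robot as it stands.
- The arm moves only by the tool move_arm, never from a script. Its argument "plan" is one flat list of numbers, 7 for each row, row after row: the turn, a rotation vector about the tool's x, y, z in rad, then the shift along the tool's x, y, z in m, then the finger opening in m, from 0 to 0.0854. In form: [ax, ay, az, dx, dy, dz, gripper, ax, ay, az, dx, dy, dz, gripper, ...]. A call has 1 to 12 rows; each row is the pose to reach, as a shift and turn from the pose commanded when the call began, along the tool's axes at that moment; what a row does not reach only later rows make up. A row lasts 1/8 s, in which the tool goes at most 62.5 mm and 10.7 degrees, less where a joint would pass 70% of its speed; a pose out of reach is approached as far as the arm can. A call with a gripper value outside its range is refused whole. The fingers move at their own pace and stop on an object; "squeeze" is the grip in N (left out, the last holds). Time passes only in rows, so rows that repeat a pose let the fingers close. It gives the time, the measured TCP pose, the force, the opening and the grip force at its end, in the units of the state.
- manip.get_obs(): the state, without advancing time (a new reading comes with each control period).
- manip.camera(name): name is "scene" or "side" or "wrist"; returns a dict with "color" (420x560x3 uint8, red, green, blue), "fx", "fy", "cx", "cy" (pixels), "cam_to_world" (4x4, takes a point from camera to world coordinates); the wrist camera has in their place "mount" (4x4, takes a point from camera to tool coordinates, whose origin is the TCP and whose axes are the flange's). Camera axes: x right, y down, z forward; pixel columns grow to the right and rows downward; lengths in m; the calibration is good to about 2 mm. A picture is of the moment at which its call begins: read the wrist's pose just before it. There is no depth.
- manip.hand_in(): hands the job in; it is judged then, once.
Trained networks look in a picture, given as the dict that the camera call returned (one of the last four; its "shot" number tells which), for a name from the list of things; names that differ only in an ending like _2 or _b are one class to them, and where a whole thing is asked for, a point or a joint stands for the part that bears it (a point fixed in the world has none). Each returns a list of dicts, best first, with "conf" (0 to 1); they miss things now and then, are a little off and sometimes report something else, mostly with a low value. They report only what shows in the picture. A call takes as long as a camera call. They do not tell look-alikes from the thing itself.
- manip.look_for(picture, label): "position" ([x, y, z] in m, in the coordinates of the camera as it stood for that picture, good to about 4 mm: the middle of the surface that is visible of it).
- manip.silhouettes(picture, label): "pixels" (420x560 bool, what is visible of it).
- manip.tip_of(picture, label): "position" ([x, y, z] in m, in the coordinates of the camera as it stood for that picture, good to about 4 mm: a listed point, or the origin of a listed thing).
The state is a dict: "clock": time; "joint_pos": joint angles; "joint_velocities": joint speeds; "tau": joint torques, N m; "position": TCP position; "ee_rot": TCP orientation; "ft_force": force on the tool from outside, world axes, zero at the start; "torque": the same for the moment, N m; "grip_width": opening from 0.0 (shut) to 1.0 (fully open); "grasp_force": force on a finger pad.
Only numpy, scipy, OpenCV 4.12 (cv2) and the standard library are available. Lean on these libraries where they do the work, as an engineer would, in place of code of your own. Each camera call takes 0.05 s, during which the arm holds its last target. There are 200 camera calls.

### The job

The small pots on the kiln shelf have come out of one biscuit firing and must be parted by their clay, whatever their shape, before glazing: put each of the four into the wooden tray where a pot of the same clay (red, white or dark) already stands. Set every pot down gently, standing upright on the tray's floor and not touching another pot, and leave the pots already in the trays where they are.

Things in the scene. Friction and masses are not known exactly. Their poses are not given: they have to be found in the camera images.
- red_cup_mid (a point): A loose straight-sided handleless cup, 54 mm across (its walls are upright from 30 mm above its foot to the rim), 70 mm tall, open at the top, wall 4 mm, of orange-red earthenware, 0.1 to 0.2 kg, standing at the start on the kiln shelf (a buff slab 200 mm square, 16 mm thick). Its yaw means nothing. The point lies on its axis, half-way up (35 mm above the underside of its foot); z is up.
- red_vase_mid (a point): A loose round bud vase like a small ball, 58 mm across at its belly (from 27 to 42 mm above its foot), 66 mm tall, with a small mouth 28 mm across at the top, of orange-red earthenware, 0.1 to 0.2 kg, standing at the start on the kiln shelf (a buff slab 200 mm square, 16 mm thick). Its yaw means nothing. The point lies on its axis, half-way up (33 mm above the underside of its foot); z is up.
- white_bottle_mid (a point): A loose small bottle, 50 mm across up to 52 mm above its foot, then narrowing to a 21 mm neck, 80 mm tall, of off-white stoneware, 0.1 to 0.2 kg, standing at the start on the kiln shelf (a buff slab 200 mm square, 16 mm thick). Its yaw means nothing. The point lies on its axis, half-way up (40 mm above the underside of its foot); z is up.
- dark_vase_mid (a point): A loose round bud vase like a small ball, 58 mm across at its belly (from 27 to 42 mm above its foot), 66 mm tall, with a small mouth 28 mm across at the top, of blackish brown stoneware, 0.1 to 0.2 kg, standing at the start on the kiln shelf (a buff slab 200 mm square, 16 mm thick). Its yaw means nothing. The point lies on its axis, half-way up (33 mm above the underside of its foot); z is up.
- red_first_mid (a point): The pot of orange-red earthenware that already stands in the red tray, near one end of it, loose: a small bottle, 50 mm across up to 52 mm above its foot, then narrowing to a 21 mm neck, 80 mm tall. The point lies on its axis, half-way up (40 mm above its foot).
- white_first_mid (a point): The pot of off-white stoneware that already stands in the white tray, near one end of it, loose: a round bud vase like a small ball, 58 mm across at its belly (from 27 to 42 mm above its foot), 66 mm tall, with a small mouth 28 mm across at the top. The point lies on its axis, half-way up (33 mm above its foot).
- dark_first_mid (a point): The pot of blackish brown stoneware that already stands in the dark tray, near one end of it, loose: a straight-sided handleless cup, 54 mm across (its walls are upright from 30 mm above its foot to the rim), 70 mm tall, open at the top, wall 4 mm. The point lies on its axis, half-way up (35 mm above its foot).
- red_tray: The tray for the orange-red earthenware: a low open wooden tray, fixed, 230 mm long (along its x) by 130 mm wide (along its y), inside 214 by 114 mm, with a floor 6 mm thick and a rim 14 mm high (8 mm above the floor). The three trays are alike but for the pot already in each; three pots fit in a row along it. Origin: centre of its underside, on the table; z is up.
- white_tray: The tray for the off-white stoneware: a low open wooden tray, fixed, 230 mm long (along its x) by 130 mm wide (along its y), inside 214 by 114 mm, with a floor 6 mm thick and a rim 14 mm high (8 mm above the floor). The three trays are alike but for the pot already in each; three pots fit in a row along it. Origin: centre of its underside, on the table; z is up.
- dark_tray: The tray for the blackish brown stoneware: a low open wooden tray, fixed, 230 mm long (along its x) by 130 mm wide (along its y), inside 214 by 114 mm, with a floor 6 mm thick and a rim 14 mm high (8 mm above the floor). The three trays are alike but for the pot already in each; three pots fit in a row along it. Origin: centre of its underside, on the table; z is up.
Not all that is in view belongs to the job. What is shaped like the part that bears red_vase_mid but green or purple is not meant.

How it is judged:
By the outcome, as a careful person would: the job done as asked, in the order asked, and still so for the second after the job is handed in, with the robot touching nothing.
It also fails if it takes over 102 s, if anything falls off the work surface, if the arm or the gripper's body presses on something with over 40 N, if the wrist force passes 120 N, or if a joint passes its speed limit or range.

## Working session

There is one attempt and no reset: what is moved stays moved. The work goes in short steps, Python scripts to look and compute and a tool call to move; the robot and the scene stay as the last step left them, time stands still between calls to the robot, and variables do not carry over. Pictures are saved under pics/ and viewed, at most 14 in all, crops included, and the job is handed in when it is done.

Besides the shell and the picture viewer there is one more tool, called by a JSON object that holds its "op" and its "data". move_arm: Moves the arm, as the interface text tells. Its arguments: {"type":"object","properties":{"plan":{"type":"array","items":{"type":"number"}},"squeeze":{"type":"number"}},"required":["plan"]}

```bash
mkdir -p pics; ls; cat > h.py <<'E'
import numpy as np, cv2
from scipy.spatial.transform import Rotation as R
from workcell import manip
def T(o):
    M=np.eye(4); M[:3,:3]=R.from_quat(o['ee_rot']).as_matrix(); M[:3,3]=o['position']; return M
def shot(n,f=None):
    o=manip.get_obs(); p=manip.camera(n)
    p['W']=np.array(p['cam_to_world']) if 'cam_to_world' in p else T(o)@np.array(p['mount'])
    if f: cv2.imwrite('pics/'+f,p['color'][:,:,::-1])
    return p
def w(p,x): return (p['W']@np.r_[x,1])[:3]
E
python3 - <<'E'
from h import *
o=manip.get_obs(); print(o['clock'],o['position'],o['ee_rot'])
names="red_cup_mid red_vase_mid white_bottle_mid dark_vase_mid red_first_mid white_first_mid dark_first_mid red_tray white_tray dark_tray".split()
for c in ['scene','side']:
    p=shot(c,c+'0.png'); print(c,p['W'].round(3).tolist(),p['fx'])
    for n in names:
        print(n,[(w(p,d['position']).round(3).tolist(),round(d['conf'],2)) for d in manip.tip_of(p,n)[:4]])
print(manip.get_obs()['clock'])
E
```

```text
pics
0.0 [0.2643409  0.56620194 0.40393295] [ 2.16681524e-01  9.76242087e-01 -6.99938852e-04 -1.21363078e-04]
scene [[-0.281, 0.612, -0.739, 1.449], [0.96, 0.179, -0.217, 0.275], [-0.001, -0.77, -0.638, 0.809], [0.0, 0.0, 0.0, 1.0]] 490.5382474721341
red_cup_mid [([0.496, 0.04, 0.049], 0.57)]
red_vase_mid [([0.713, 0.19, 0.028], 0.97), ([0.61, 0.041, 0.046], 0.96), ([0.71, 0.05, 0.034], 0.77)]
white_bottle_mid [([0.495, 0.148, 0.052], 0.58)]
dark_vase_mid [([0.607, 0.154, 0.05], 0.96), ([0.497, 0.041, 0.048], 0.29)]
red_first_mid [([0.671, -0.099, 0.041], 0.63)]
white_first_mid [([0.609, 0.042, 0.046], 0.74), ([0.437, 0.311, 0.041], 0.64)]
dark_first_mid [([0.586, -0.32, 0.039], 0.93), ([0.494, 0.145, 0.052], 0.28)]
red_tray [([0.494, 0.147, 0.051], 0.72), ([0.604, -0.105, -0.0], 0.56)]
white_tray [([0.508, 0.323, 0.001], 0.89)]
dark_tray [([0.513, -0.301, -0.003], 0.82)]
side [[0.768, -0.39, 0.509, 0.082], [-0.641, -0.441, 0.628, -0.592], [-0.02, -0.808, -0.588, 0.655], [0.0, 0.0, 0.0, 1.0]] 431.9214959900525
red_cup_mid [([0.497, 0.044, 0.048], 0.9)]
red_vase_mid [([0.71, 0.05, 0.03], 0.95), ([0.611, 0.039, 0.05], 0.73), ([0.712, 0.188, 0.031], 0.66)]
white_bottle_mid [([0.497, 0.144, 0.053], 0.8)]
dark_vase_mid [([0.606, 0.155, 0.047], 0.75), ([0.603, -0.096, 0.002], 0.47)]
red_first_mid [([0.672, -0.099, 0.048], 0.97)]
white_first_mid [([0.436, 0.314, 0.04], 0.66), ([0.6, -0.099, -0.002], 0.25)]
dark_first_mid [([0.582, -0.322, 0.045], 0.73)]
red_tray [([0.604, -0.098, 0.0], 0.75)]
white_tray [([0.506, 0.32, 0.005], 0.71)]
dark_tray [([0.518, -0.308, -0.0], 0.87), ([0.496, 0.145, 0.056], 0.23)]
1.1
```

View pics/scene0.png

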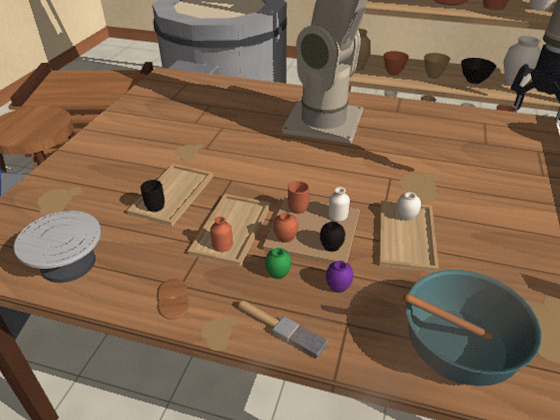

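View pics/side0.png

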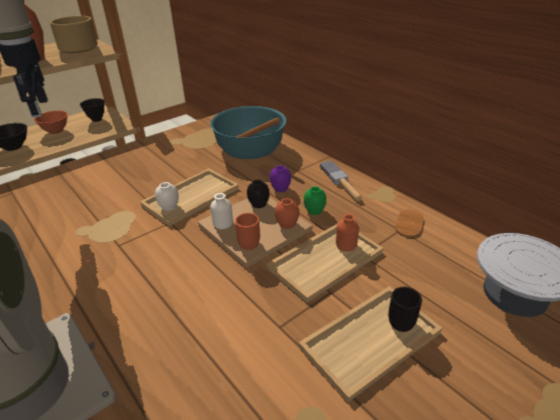

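```bash
cat > tray.py <<'E'
from h import *
def plane(p,uv,z):
    d=np.c_[(uv[:,0]-p['cx'])/p['fx'],(uv[:,1]-p['cy'])/p['fy'],np.ones(len(uv))]@p['W'][:3,:3].T
    o=p['W'][:3,3]; return (o+d*((z-o[2])/d[:,2])[:,None])[:,:2]
for c in ['scene','side']:
    p=shot(c)
    for n in ['red_tray','white_tray','dark_tray']:
        for s in manip.silhouettes(p,n)[:2]:
            m=s['pixels'].astype(np.uint8)
            cs=max(cv2.findContours(m,cv2.RETR_EXTERNAL,cv2.CHAIN_APPROX_NONE)[0],key=cv2.contourArea)[:,0].astype(float)
            xy=plane(p,cs,0.012).astype(np.float32)
            (cx,cy),(a,b),t=cv2.minAreaRect(xy); 
            print(c,n,round(s['conf'],2),round(cx,3),round(cy,3),round(a,3),round(b,3),round(t,1))
E
python3 tray.py
```

```text
scene red_tray 0.78 0.608 -0.097 0.137 0.243 89.2
scene red_tray 0.33 0.637 -0.111 0.13 0.053 26.7
scene white_tray 0.6 0.513 0.323 0.244 0.134 4.8
scene dark_tray 0.89 0.518 -0.299 0.141 0.249 85.0
side red_tray 0.78 0.6 -0.103 0.14 0.24 89.7
side white_tray 0.62 0.505 0.314 0.24 0.149 7.8
side dark_tray 0.59 0.515 -0.307 0.138 0.239 85.4
```

{"op": "move_arm", "data": {"plan": [0, 0, -0.436, 0.014, -0.526, 0.02, 0.085, 0, 0, -0.436, 0.014, -0.526, 0.02, 0.085, 0, 0, -0.436, 0.014, -0.526, 0.02, 0.085, 0, 0, -0.436, 0.014, -0.526, 0.02, 0.085, 0, 0, -0.436, 0.014, -0.526, 0.02, 0.085, 0, 0, -0.436, 0.014, -0.526, 0.02, 0.085, 0, 0, -0.436, 0.014, -0.526, 0.02, 0.085, 0, 0, -0.436, 0.014, -0.526, 0.02, 0.085, 0, 0, -0.436, 0.014, -0.526, 0.02, 0.085, 0, 0, -0.436, 0.014, -0.526, 0.02, 0.085, 0, 0, -0.436, 0.014, -0.526, 0.02, 0.085, 0, 0, -0.436, 0.014, -0.526, 0.02, 0.085]}}

```text
clock: 3.0
position: [0.0201, 0.2142, 0.29]
ee_rot: [-0.0, 0.992, -0.127, -0.002]
ft_force: [-0.7, -0.3, 0.0]
grip_width: 0.996
grasp_force: 0.0
```

```bash
cat > go.py <<'E'
from h import *
import sys
o=manip.get_obs(); M=T(o)
def row(x,y,z,yaw=0):
    Rt=(R.from_euler('z',180+yaw,degrees=True)*R.from_euler('x',180,degrees=True)).as_matrix()
    a=R.from_matrix(M[:3,:3].T@Rt).as_rotvec(); s=M[:3,:3].T@(np.array([x,y,z])-M[:3,3])
    return np.r_[a,s].round(4).tolist()
if __name__=='__main__':
    print(o['joint_pos'],o['position'])
    print(row(*map(float,sys.argv[1:])))
E
python3 go.py 0.5 0.1 0.4
```

```text
[-0.7346447  -0.49985641 -0.72747642  2.41570385 -0.28043359  1.38219031
  0.30469405] [0.02011087 0.21422701 0.2899697 ]
[-0.2545, -0.0048, 0.0002, -0.4794, -0.1387, -0.08]
```

My first move had mis-projected axes. I'm recovering with computed values.

{"op": "move_arm", "data": {"plan": [-0.254, -0.005, 0, -0.48, -0.139, -0.08, 0.085, -0.254, -0.005, 0, -0.48, -0.139, -0.08, 0.085, -0.254, -0.005, 0, -0.48, -0.139, -0.08, 0.085, -0.254, -0.005, 0, -0.48, -0.139, -0.08, 0.085, -0.254, -0.005, 0, -0.48, -0.139, -0.08, 0.085, -0.254, -0.005, 0, -0.48, -0.139, -0.08, 0.085, -0.254, -0.005, 0, -0.48, -0.139, -0.08, 0.085, -0.254, -0.005, 0, -0.48, -0.139, -0.08, 0.085, -0.254, -0.005, 0, -0.48, -0.139, -0.08, 0.085, -0.254, -0.005, 0, -0.48, -0.139, -0.08, 0.085, -0.254, -0.005, 0, -0.48, -0.139, -0.08, 0.085, -0.254, -0.005, 0, -0.48, -0.139, -0.08, 0.085]}}

```text
clock: 4.5
position: [0.5001, 0.0988, 0.4006]
ee_rot: [0.001, 1.0, -0.0, 0.0]
ft_force: [0.1, -0.0, -0.4]
grip_width: 0.994
grasp_force: 0.0
```

```bash
cat > wl.py <<'E'
from h import *
import sys
p=shot('wrist',sys.argv[1])
print(manip.get_obs()['joint_pos'].round(2), p['W'].round(3).tolist())
for n in sys.argv[2:]:
    print(n,[(w(p,d['position']).round(3).tolist(),round(d['conf'],2)) for d in manip.tip_of(p,n)[:3]])
E
python3 wl.py w1.png red_cup_mid red_vase_mid white_bottle_mid dark_vase_mid; python3 go.py 0.5 0.1 0.4
```

```text
[-0.66  0.07  0.4   1.79 -0.03  1.29  1.31] [[0.0, 0.948, 0.319, 0.419], [1.0, -0.0, 0.0, 0.099], [0.0, 0.319, -0.948, 0.37], [0.0, 0.0, 0.0, 1.0]]
red_cup_mid [([0.493, 0.039, 0.051], 0.82)]
red_vase_mid [([0.717, 0.188, 0.034], 0.97), ([0.609, 0.04, 0.051], 0.87), ([0.712, 0.056, 0.035], 0.63)]
white_bottle_mid [([0.496, 0.147, 0.06], 0.84)]
dark_vase_mid [([0.611, 0.154, 0.05], 0.6)]
[-0.66158817  0.07167245  0.3988497   1.78569164 -0.02809633  1.28928581
  1.31312225] [0.50061317 0.09846075 0.40076473]
[-0.0006, 0.0008, -0.0018, 0.0006, 0.0015, 0.0008]
```

View pics/w1.png

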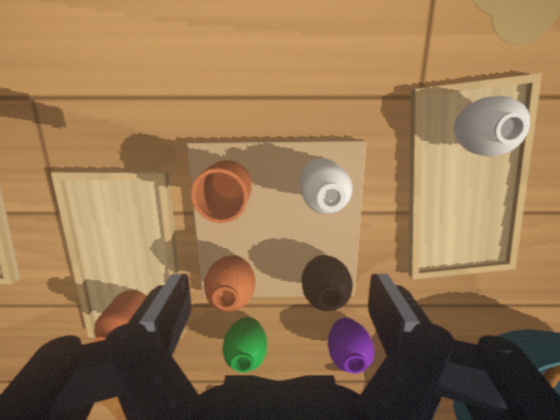

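Wrist view: red cup at (221,190), white bottle at (328,185), red vase at (230,283) and dark vase at (327,283), with green and purple decoys below. Going for the red cup first.

{"op": "move_arm", "data": {"plan": [0, 0, 0, 0.005, -0.059, 0.03, 0.082, 0, 0, 0, 0.005, -0.059, 0.08, 0.082, 0, 0, 0, 0.005, -0.059, 0.12, 0.082, 0, 0, 0, 0.005, -0.059, 0.15, 0.082, 0, 0, 0, 0.005, -0.059, 0.175, 0.082, 0, 0, 0, 0.005, -0.059, 0.186, 0.082, 0, 0, 0, 0.005, -0.059, 0.186, 0.082, 0, 0, 0, 0.005, -0.059, 0.186, 0.04, 0, 0, 0, 0.005, -0.059, 0.186, 0.04, 0, 0, 0, 0.005, -0.059, 0.186, 0.04, 0, 0, 0, 0.005, -0.059, 0.186, 0.04, 0, 0, 0, 0.005, -0.059, 0.186, 0.04], "squeeze": 35}}

```text
clock: 6.25
position: [0.4964, 0.0393, 0.216]
ee_rot: [0.001, 1.0, -0.0, 0.001]
ft_force: [-2.0, 0.7, 6.3]
grip_width: 0.631
grasp_force: 36.1
```

{"op": "move_arm", "data": {"plan": [0, 0, 0, 0, 0, -0.02, 0.04, 0, 0, 0, 0, 0, -0.06, 0.04, 0, 0, 0, 0, 0, -0.1, 0.04, 0, 0, 0, -0.015, -0.05, -0.11, 0.04, 0, 0, 0, -0.03, -0.1, -0.11, 0.04, 0, 0, 0, -0.037, -0.141, -0.1, 0.04, 0, 0, 0, -0.037, -0.141, -0.06, 0.04, 0, 0, 0, -0.037, -0.141, -0.03, 0.04, 0, 0, 0, -0.037, -0.141, -0.01, 0.04, 0, 0, 0, -0.037, -0.141, 0, 0.04, 0, 0, 0, -0.037, -0.141, 0.004, 0.04, 0, 0, 0, -0.037, -0.141, 0.004, 0.04]}}

```text
clock: 7.75
position: [0.5328, -0.102, 0.2114]
ee_rot: [0.001, 1.0, -0.0, 0.001]
ft_force: [-1.3, -0.0, -1.2]
grip_width: 0.631
grasp_force: 37.4
```

```bash
python3 wl.py w2.png red_cup_mid red_tray; python3 - <<'E'
from h import *
p=shot('scene'); cv2.imwrite('pics/s2.png',cv2.resize(p['color'][130:310,120:460,::-1],None,fx=2.3,fy=2.3))
print(manip.get_obs()['ft_force'])
for n in ['red_cup_mid','red_first_mid','red_tray']: print(n,[(w(p,d['position']).round(3).tolist(),round(d['conf'],2)) for d in manip.tip_of(p,n)[:3]])
E
```

```text
[-0.35  0.38  0.53  1.91 -0.24  0.92  1.87] [[0.001, 0.947, 0.32, 0.452], [1.0, -0.001, -0.0, -0.102], [-0.0, 0.32, -0.947, 0.181], [0.0, 0.0, 0.0, 1.0]]
red_cup_mid [([0.529, -0.106, 0.047], 0.9)]
red_tray []
[-0.43054045  0.15621765 -0.84916987]
red_cup_mid [([0.532, -0.102, 0.044], 0.63), ([0.607, 0.154, 0.046], 0.33)]
red_first_mid [([0.67, -0.098, 0.044], 0.79)]
red_tray [([0.604, -0.101, 0.0], 0.81), ([0.513, -0.301, -0.001], 0.35)]
```

View pics/s2.png

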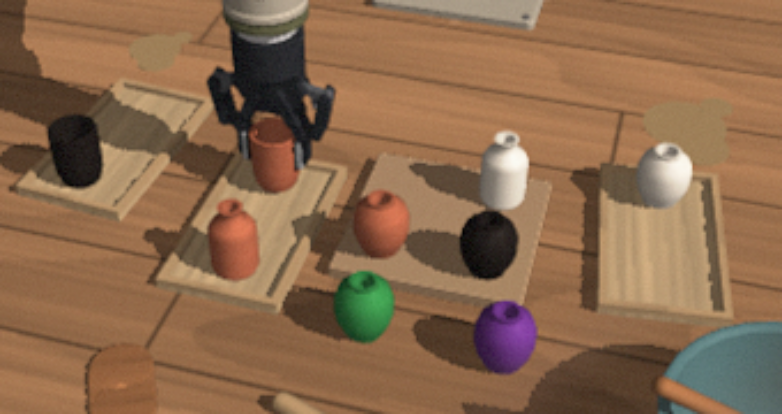

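{"op": "move_arm", "data": {"plan": [0, 0, 0, 0, 0, 0.001, 0.04, 0, 0, 0, 0, 0, 0.002, 0.04, 0, 0, 0, 0, 0, 0.003, 0.04, 0, 0, 0, 0, 0, 0.004, 0.04, 0, 0, 0, 0, 0, 0.005, 0.04, 0, 0, 0, 0, 0, 0.005, 0.04]}}

```text
clock: 8.85
position: [0.5326, -0.102, 0.2061]
ee_rot: [0.001, 1.0, -0.0, 0.0]
ft_force: [-2.1, 0.5, 2.6]
grip_width: 0.631
grasp_force: 37.6
```

{"op": "move_arm", "data": {"plan": [0, 0, 0, 0, 0, 0, 0.062, 0, 0, 0, 0, 0, 0, 0.078, 0, 0, 0, 0, 0, 0, 0.08, 0, 0, 0, 0, 0, 0, 0.08, 0, 0, 0, 0, 0, -0.03, 0.08, 0, 0, 0, 0, 0, -0.08, 0.08, 0, 0, 0, 0, 0, -0.13, 0.08, 0, 0, 0, -0.03, 0.05, -0.13, 0.08, 0, 0, 0, -0.06, 0.1, -0.13, 0.08, 0, 0, 0, -0.078, 0.14, -0.13, 0.08, 0, 0, 0, -0.078, 0.14, -0.13, 0.083]}}

```text
clock: 10.22
position: [0.6115, 0.0425, 0.335]
ee_rot: [-0.002, 1.0, -0.0, 0.0]
ft_force: [-1.2, -0.9, -0.5]
grip_width: 0.974
grasp_force: 0.0
```

{"op": "move_arm", "data": {"plan": [0, 0, 0, 0, 0, 0.05, 0.083, 0, 0, 0, 0, 0, 0.09, 0.083, 0, 0, 0, 0, 0, 0.115, 0.083, 0, 0, 0, 0, 0, 0.13, 0.083, 0, 0, 0, 0, 0, 0.135, 0.083, 0, 0, 0, 0, 0, 0.135, 0.083, 0, 0, 0, 0, 0, 0.135, 0.04, 0, 0, 0, 0, 0, 0.135, 0.04, 0, 0, 0, 0, 0, 0.135, 0.04, 0, 0, 0, 0, 0, 0.135, 0.04]}}

```text
clock: 11.48
position: [0.6113, 0.0381, 0.2021]
ee_rot: [0.001, 1.0, -0.0, 0.001]
ft_force: [-1.9, -0.1, 6.2]
grip_width: 0.666
grasp_force: 36.7
```

{"op": "move_arm", "data": {"plan": [0, 0, 0, 0, 0, -0.02, 0.04, 0, 0, 0, 0, 0, -0.06, 0.04, 0, 0, 0, 0, 0, -0.1, 0.04, 0, 0, 0, 0.003, -0.05, -0.12, 0.04, 0, 0, 0, 0.006, -0.1, -0.12, 0.04, 0, 0, 0, 0.008, -0.14, -0.1, 0.04, 0, 0, 0, 0.008, -0.14, -0.06, 0.04, 0, 0, 0, 0.008, -0.14, -0.03, 0.04, 0, 0, 0, 0.008, -0.14, -0.01, 0.04, 0, 0, 0, 0.008, -0.14, 0, 0.04, 0, 0, 0, 0.008, -0.14, 0.005, 0.04, 0, 0, 0, 0.008, -0.14, 0.005, 0.04]}}

```text
clock: 12.98
position: [0.6029, -0.1021, 0.1965]
ee_rot: [0.001, 1.0, -0.001, 0.001]
ft_force: [-0.4, 0.2, -1.3]
grip_width: 0.662
grasp_force: 37.9
```

```bash
python3 - <<'E'
from h import *
print(manip.get_obs()['ft_force'])
for c in ['scene','side','wrist']:
  p=shot(c,c+'3.png')
  for n in ['red_cup_mid','red_vase_mid','red_first_mid']: print(n,[(w(p,d['position']).round(3).tolist(),round(d['conf'],2)) for d in manip.tip_of(p,n)[:3]])
a=cv2.imread('pics/side3.png')[160:350,180:460]; cv2.imwrite('pics/s3.png',cv2.resize(a,None,fx=2.8,fy=2.8))
E
```

```text
[-0.39116098  0.20116216 -1.33222254]
red_cup_mid [([0.534, -0.103, 0.035], 0.61)]
red_vase_mid [([0.712, 0.187, 0.03], 0.63), ([0.598, -0.102, 0.042], 0.58), ([0.708, 0.051, 0.031], 0.56)]
red_first_mid [([0.673, -0.097, 0.042], 0.62)]
red_cup_mid [([0.532, -0.101, 0.036], 0.76), ([0.584, -0.322, 0.043], 0.65)]
red_vase_mid [([0.714, 0.191, 0.029], 0.95), ([0.604, -0.104, 0.044], 0.85), ([0.516, -0.305, 0.001], 0.71)]
red_first_mid [([0.67, -0.101, 0.045], 0.46)]
red_cup_mid [([0.53, -0.103, 0.04], 0.88)]
red_vase_mid [([0.599, -0.105, 0.045], 0.88)]
red_first_mid []
```

View pics/s3.png

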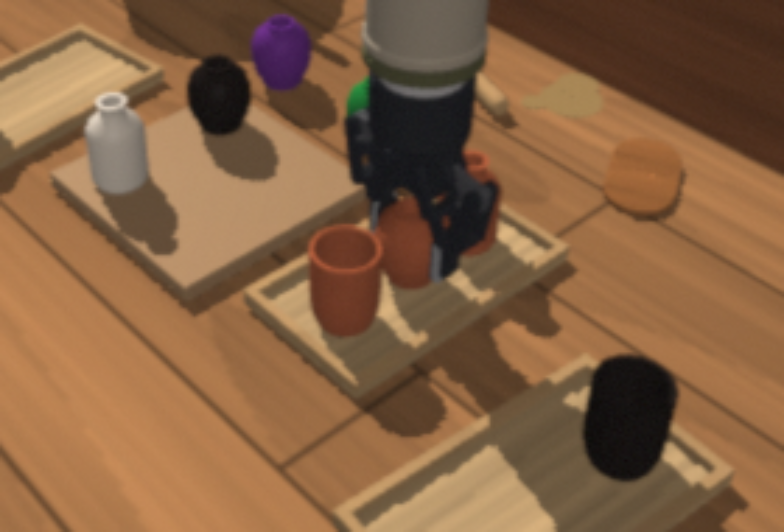

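Cup stands at (345,280) in the crop, vase held upright between it and the bottle. Nudge it 2 mm away from the cup and set down.

{"op": "move_arm", "data": {"plan": [0, 0, 0, -0.002, 0, 0.001, 0.04, 0, 0, 0, -0.002, 0, 0.002, 0.04, 0, 0, 0, -0.002, 0, 0.003, 0.04, 0, 0, 0, -0.002, 0, 0.004, 0.04, 0, 0, 0, -0.002, 0, 0.005, 0.04, 0, 0, 0, -0.002, 0, 0.005, 0.04]}}

```text
clock: 14.32
position: [0.6047, -0.1023, 0.1921]
ee_rot: [0.001, 1.0, -0.0, 0.0]
ft_force: [-6.9, 1.3, 12.0]
grip_width: 0.669
grasp_force: 38.9
```

{"op": "move_arm", "data": {"plan": [0, 0, 0, 0, 0, 0, 0.064, 0, 0, 0, 0, 0, 0, 0.08, 0, 0, 0, 0, 0, 0, 0.082, 0, 0, 0, 0, 0, 0, 0.082, 0, 0, 0, 0, 0, -0.03, 0.082, 0, 0, 0, 0, 0, -0.08, 0.082, 0, 0, 0, 0, 0, -0.13, 0.082, 0, 0, 0, 0.02, 0.05, -0.13, 0.082, 0, 0, 0, 0.04, 0.1, -0.13, 0.082, 0, 0, 0, 0.06, 0.15, -0.13, 0.082, 0, 0, 0, 0.08, 0.2, -0.13, 0.082, 0, 0, 0, 0.108, 0.246, -0.13, 0.082]}}

```text
clock: 15.82
position: [0.4963, 0.146, 0.3207]
ee_rot: [0.001, 1.0, -0.0, 0.001]
ft_force: [0.5, 0.1, 1.0]
grip_width: 0.962
grasp_force: 0.0
```

```bash
python3 go.py 0.496 0.146 0.206; python3 wl.py w4.png white_bottle_mid
```

```text
[-0.76796291  0.16187982  0.43222882  1.8722216  -0.07374036  1.12221129
  1.26021606] [0.49625446 0.14600245 0.32074652]
[-0.0007, 0.0013, -0.0018, 0.0004, 0.0001, 0.1147]
[-0.77  0.16  0.42  1.87 -0.07  1.12  1.25] [[0.001, 0.947, 0.32, 0.416], [1.0, -0.001, -0.0, 0.146], [0.0, 0.32, -0.947, 0.29], [0.0, 0.0, 0.0, 1.0]]
white_bottle_mid [([0.495, 0.148, 0.057], 0.61)]
```

{"op": "move_arm", "data": {"plan": [0, 0, 0, 0, 0, 0.05, 0.082, 0, 0, 0, 0, 0, 0.085, 0.082, 0, 0, 0, 0, 0, 0.105, 0.082, 0, 0, 0, 0, 0, 0.115, 0.082, 0, 0, 0, 0, 0, 0.115, 0.082, 0, 0, 0, 0, 0, 0.115, 0.035, 0, 0, 0, 0, 0, 0.115, 0.035, 0, 0, 0, 0, 0, 0.115, 0.035, 0, 0, 0, 0, 0, 0.115, 0.035, 0, 0, 0, 0, 0, 0.115, 0.035]}}

```text
clock: 17.18
position: [0.4976, 0.1444, 0.2066]
ee_rot: [0.001, 1.0, 0.0, 0.001]
ft_force: [-0.9, 0.2, 6.6]
grip_width: 0.568
grasp_force: 36.4
```

{"op": "move_arm", "data": {"plan": [0, 0, 0, 0, 0, -0.02, 0.035, 0, 0, 0, 0, 0, -0.06, 0.035, 0, 0, -0.02, 0, 0.02, -0.1, 0.035, 0, 0, -0.04, -0.015, 0.07, -0.12, 0.035, 0, 0, -0.07, -0.03, 0.12, -0.12, 0.035, 0, 0, -0.1, -0.04, 0.176, -0.1, 0.035, 0, 0, -0.1, -0.04, 0.176, -0.06, 0.035, 0, 0, -0.1, -0.04, 0.176, -0.03, 0.035, 0, 0, -0.1, -0.04, 0.176, -0.01, 0.035, 0, 0, -0.1, -0.04, 0.176, 0, 0.035, 0, 0, -0.1, -0.04, 0.176, 0.005, 0.035, 0, 0, -0.1, -0.04, 0.176, 0.005, 0.035]}}

```text
clock: 18.68
position: [0.5378, 0.3201, 0.2011]
ee_rot: [-0.049, 0.999, -0.0, 0.001]
ft_force: [0.7, -0.0, -1.0]
grip_width: 0.578
grasp_force: 36.8
```

```bash
python3 - <<'E'
from h import *
print(manip.get_obs()['ft_force'])
for c in ['scene','side','wrist']:
  p=shot(c,c+'5.png')
  for n in ['white_bottle_mid','white_first_mid','white_tray']: print(n,[(w(p,d['position']).round(3).tolist(),round(d['conf'],2)) for d in manip.tip_of(p,n)[:2]])
a=cv2.imread('pics/scene5.png')[130:310,200:480]; cv2.imwrite('pics/s5.png',cv2.resize(a,None,fx=2.8,fy=2.8))
E
```

```text
[ 0.69332543 -0.01034944 -1.00124958]
white_bottle_mid [([0.536, 0.319, 0.048], 0.79)]
white_first_mid [([0.606, 0.152, 0.049], 0.71)]
white_tray [([0.506, 0.323, -0.001], 0.86)]
white_bottle_mid [([0.536, 0.32, 0.052], 0.6)]
white_first_mid [([0.437, 0.313, 0.038], 0.64)]
white_tray [([0.506, 0.322, -0.0], 0.71)]
white_bottle_mid [([0.536, 0.322, 0.054], 0.73)]
white_first_mid [([0.434, 0.315, 0.042], 0.88)]
white_tray []
```

View pics/s5.png

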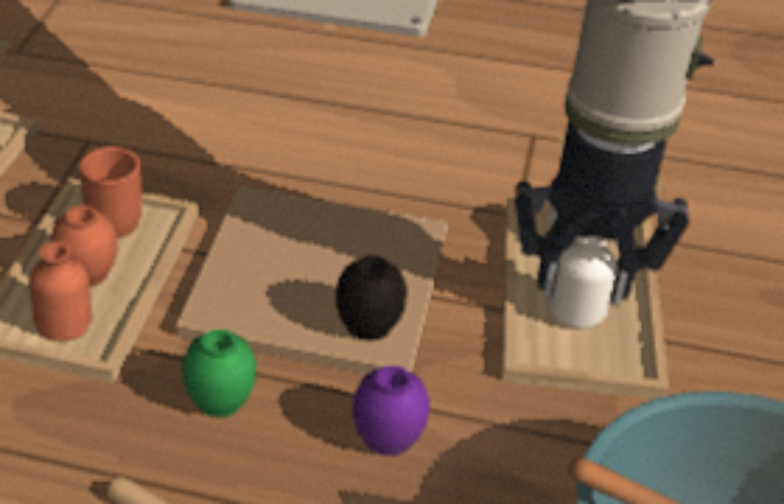

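The bottle (580,285) is upright over the white tray, and the three red pots stand separately. Lower it.

{"op": "move_arm", "data": {"plan": [0, 0, 0, 0, 0, 0.001, 0.035, 0, 0, 0, 0, 0, 0.002, 0.035, 0, 0, 0, 0, 0, 0.003, 0.035, 0, 0, 0, 0, 0, 0.004, 0.035, 0, 0, 0, 0, 0, 0.0047, 0.035, 0, 0, 0, 0, 0, 0.0047, 0.035]}}

```text
clock: 20.02
position: [0.5376, 0.32, 0.1967]
ee_rot: [-0.049, 0.999, -0.0, 0.0]
ft_force: [-4.8, -2.8, 9.6]
grip_width: 0.575
grasp_force: 38.0
```

{"op": "move_arm", "data": {"plan": [0, 0, 0, 0, 0, 0, 0.06, 0, 0, 0, 0, 0, 0, 0.072, 0, 0, 0, 0, 0, 0, 0.074, 0, 0, 0, 0, 0, 0, 0.074, 0, 0, 0, 0, 0, -0.03, 0.074, 0, 0, 0, 0, 0, -0.08, 0.074, 0, 0, 0, 0, 0, -0.13, 0.074, 0, 0, 0.03, -0.015, -0.05, -0.13, 0.083, 0, 0, 0.06, -0.03, -0.1, -0.13, 0.083, 0, 0, 0.1, -0.045, -0.15, -0.13, 0.083, 0, 0, 0.1, -0.055, -0.174, -0.13, 0.083, 0, 0, 0.1, -0.055, -0.174, -0.13, 0.083]}}

```text
clock: 21.52
position: [0.6099, 0.1497, 0.326]
ee_rot: [0.003, 1.0, -0.001, 0.001]
ft_force: [-0.3, 1.2, 0.0]
grip_width: 0.972
grasp_force: 0.0
```

```bash
python3 go.py 0.608 0.154 0.201; python3 wl.py w6.png dark_vase_mid
```

```text
[-0.65454906  0.40903904  0.4402468   1.57460722 -0.18062227  1.1981787
  1.38409786] [0.60992999 0.14967416 0.32603748]
[-0.002, 0.0012, -0.0064, 0.0021, 0.0046, 0.125]
[-0.66  0.41  0.44  1.57 -0.18  1.2   1.38] [[0.006, 0.947, 0.32, 0.529], [1.0, -0.005, -0.003, 0.15], [-0.001, 0.32, -0.947, 0.295], [0.0, 0.0, 0.0, 1.0]]
dark_vase_mid [([0.61, 0.155, 0.052], 0.8)]
```

{"op": "move_arm", "data": {"plan": [0, 0, -0.006, 0.001, 0.005, 0.05, 0.083, 0, 0, -0.006, 0.001, 0.005, 0.09, 0.083, 0, 0, -0.006, 0.001, 0.005, 0.115, 0.083, 0, 0, -0.006, 0.001, 0.005, 0.125, 0.083, 0, 0, -0.006, 0.001, 0.005, 0.125, 0.083, 0, 0, -0.006, 0.001, 0.005, 0.125, 0.04, 0, 0, -0.006, 0.001, 0.005, 0.125, 0.04, 0, 0, -0.006, 0.001, 0.005, 0.125, 0.04, 0, 0, -0.006, 0.001, 0.005, 0.125, 0.04, 0, 0, -0.006, 0.001, 0.005, 0.125, 0.04]}}

```text
clock: 22.88
position: [0.6089, 0.1572, 0.2025]
ee_rot: [-0.002, 1.0, -0.0, 0.001]
ft_force: [-0.7, -1.0, 6.7]
grip_width: 0.663
grasp_force: 38.0
```

{"op": "move_arm", "data": {"plan": [0, 0, 0, 0, 0, -0.02, 0.04, 0, 0, 0, 0, 0, -0.06, 0.04, 0, 0, 0, 0, 0, -0.11, 0.04, 0, 0, 0, 0, 0, -0.15, 0.04]}}

```text
clock: 23.38
position: [0.6081, 0.1572, 0.3545]
ee_rot: [-0.002, 1.0, -0.0, 0.001]
ft_force: [0.1, -0.8, -2.2]
grip_width: 0.661
grasp_force: 38.1
```

```bash
python3 go.py 0.490 -0.303 0.350 -5
```

```text
[-0.670068    0.38513828  0.44488463  1.54305279 -0.17046393  1.24947566
  1.37421714] [0.60806517 0.15720396 0.35450898]
[0.0001, 0.0027, 0.0908, 0.1197, -0.4598, 0.0042]
```

{"op": "move_arm", "data": {"plan": [0, 0, 0.01, 0.013, -0.05, 0, 0.04, 0, 0, 0.02, 0.026, -0.1, 0, 0.04, 0, 0, 0.03, 0.039, -0.15, 0, 0.04, 0, 0, 0.04, 0.052, -0.2, 0, 0.04, 0, 0, 0.05, 0.065, -0.25, 0, 0.04, 0, 0, 0.06, 0.078, -0.3, 0, 0.04, 0, 0, 0.07, 0.091, -0.35, 0, 0.04, 0, 0, 0.08, 0.104, -0.4, 0, 0.04, 0, 0, 0.09, 0.12, -0.46, 0, 0.04, 0, 0, 0.09, 0.12, -0.46, 0.05, 0.04, 0, 0, 0.09, 0.12, -0.46, 0.1, 0.04, 0, 0, 0.09, 0.12, -0.46, 0.12, 0.04]}}

```text
clock: 24.88
position: [0.4894, -0.3027, 0.2299]
ee_rot: [0.043, 0.999, 0.0, -0.001]
ft_force: [0.4, 0.3, -0.8]
grip_width: 0.665
grasp_force: 38.2
```

```bash
python3 go.py 0.488 -0.302 0.197 -5;  python3 - <<'E'
from h import *
for c in ['scene','side','wrist']:
  p=shot(c,c+'7.png')
  for n in ['dark_vase_mid','dark_first_mid','dark_tray']: print(n,[(w(p,d['position']).round(3).tolist(),round(d['conf'],2)) for d in manip.tip_of(p,n)[:2]])
a=cv2.imread('pics/side7.png')[200:420,230:510]; cv2.imwrite('pics/s7.png',cv2.resize(a,None,fx=2.7,fy=2.7))
E
```

```text
[-0.05149372  0.44755042  0.64646745  1.81006968 -0.31636637  0.99102332
  2.20834223] [ 0.48936593 -0.30267196  0.22988566]
[0.0004, -0.0018, 0.001, 0.0014, 0.0005, 0.0329]
dark_vase_mid [([0.485, -0.301, 0.077], 0.69)]
dark_first_mid [([0.583, -0.316, 0.04], 0.69)]
dark_tray [([0.511, -0.302, -0.002], 0.88)]
dark_vase_mid [([0.489, -0.302, 0.078], 0.66)]
dark_first_mid [([0.582, -0.319, 0.043], 0.95), ([0.507, 0.321, 0.0], 0.39)]
dark_tray [([0.517, -0.305, -0.002], 0.66)]
dark_vase_mid [([0.493, -0.306, 0.079], 0.71)]
dark_first_mid []
dark_tray []
```

View pics/s7.png

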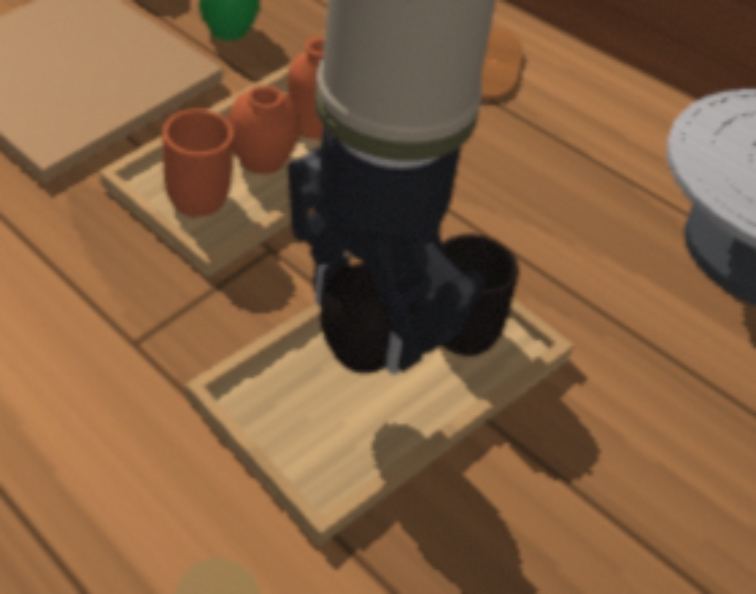

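The dark vase (360,315) hangs upright over the dark tray, clear of the cup. Lower it.

{"op": "move_arm", "data": {"plan": [0, 0, 0, 0, 0, 0.015, 0.04, 0, 0, 0, 0, 0, 0.025, 0.04, 0, 0, 0, 0, 0, 0.032, 0.04, 0, 0, 0, 0, 0, 0.034, 0.04, 0, 0, 0, 0, 0, 0.035, 0.04, 0, 0, 0, 0, 0, 0.036, 0.04, 0, 0, 0, 0, 0, 0.037, 0.04, 0, 0, 0, 0, 0, 0.037, 0.04]}}

```text
clock: 26.48
position: [0.49, -0.3032, 0.1944]
ee_rot: [0.043, 0.999, -0.0, 0.0]
ft_force: [-0.7, 0.1, -2.6]
grip_width: 0.662
grasp_force: 38.3
```

{"op": "move_arm", "data": {"plan": [0, 0, 0, 0, 0, 0.0007, 0.04, 0, 0, 0, 0, 0, 0.0014, 0.04, 0, 0, 0, 0, 0, 0.002, 0.04, 0, 0, 0, 0, 0, 0.002, 0.04]}}

```text
clock: 26.98
position: [0.49, -0.3032, 0.1925]
ee_rot: [0.043, 0.999, -0.0, 0.0]
ft_force: [-2.4, 1.4, 3.4]
grip_width: 0.663
grasp_force: 38.7
```

Contact is light. Release and retreat.

{"op": "move_arm", "data": {"plan": [0, 0, 0, 0, 0, 0, 0.064, 0, 0, 0, 0, 0, 0, 0.08, 0, 0, 0, 0, 0, 0, 0.082, 0, 0, 0, 0, 0, 0, 0.082, 0, 0, 0, 0, 0, -0.03, 0.082, 0, 0, 0, 0, 0, -0.08, 0.082, 0, 0, 0, 0, 0, -0.14, 0.082, 0, 0, 0, 0, 0, -0.2, 0.082, 0, 0, 0, 0, 0, -0.2, 0.082]}}

```text
clock: 28.1
position: [0.4903, -0.304, 0.3972]
ee_rot: [0.043, 0.999, -0.002, 0.004]
ft_force: [0.1, -0.7, -0.8]
grip_width: 0.96
grasp_force: 0.0
```

```bash
python3 - <<'E'
from h import *
names="red_cup_mid red_vase_mid white_bottle_mid dark_vase_mid red_first_mid white_first_mid dark_first_mid".split()
for c in ['scene','side']:
  p=shot(c)
  for n in names: print(n,[(w(p,d['position']).round(3).tolist(),round(d['conf'],2)) for d in manip.tip_of(p,n)[:3]])
  a=p['color'][130:310,110:460,::-1] if c=='scene' else p['color'][140:400,120:460,::-1]
  cv2.imwrite('pics/f_%s.png'%c,cv2.resize(a,None,fx=2.2,fy=2.2))
E
```

```text
red_cup_mid [([0.536, -0.105, 0.038], 0.66)]
red_vase_mid [([0.602, -0.104, 0.036], 0.72), ([0.71, 0.188, 0.028], 0.57)]
white_bottle_mid [([0.529, 0.325, 0.043], 0.56)]
dark_vase_mid [([0.487, -0.302, 0.04], 0.9)]
red_first_mid []
white_first_mid [([0.44, 0.313, 0.039], 0.6)]
dark_first_mid [([0.582, -0.323, 0.039], 0.56)]
red_cup_mid [([0.533, -0.102, 0.041], 0.83)]
red_vase_mid [([0.709, 0.05, 0.03], 0.96), ([0.712, 0.19, 0.033], 0.91), ([0.606, -0.101, 0.04], 0.81)]
white_bottle_mid [([0.537, 0.32, 0.043], 0.63)]
dark_vase_mid [([0.489, -0.301, 0.035], 0.73)]
red_first_mid [([0.674, -0.099, 0.045], 0.76), ([0.58, -0.321, 0.041], 0.71)]
white_first_mid [([0.439, 0.314, 0.039], 0.63)]
dark_first_mid [([0.582, -0.323, 0.043], 0.72)]
```

View pics/f_scene.png

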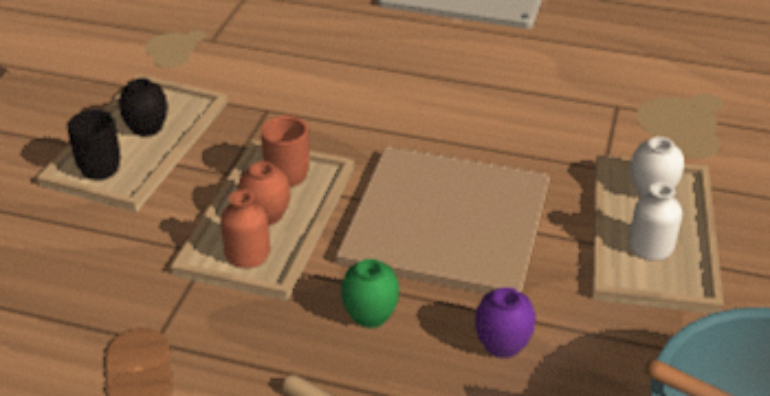

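View pics/f_side.png

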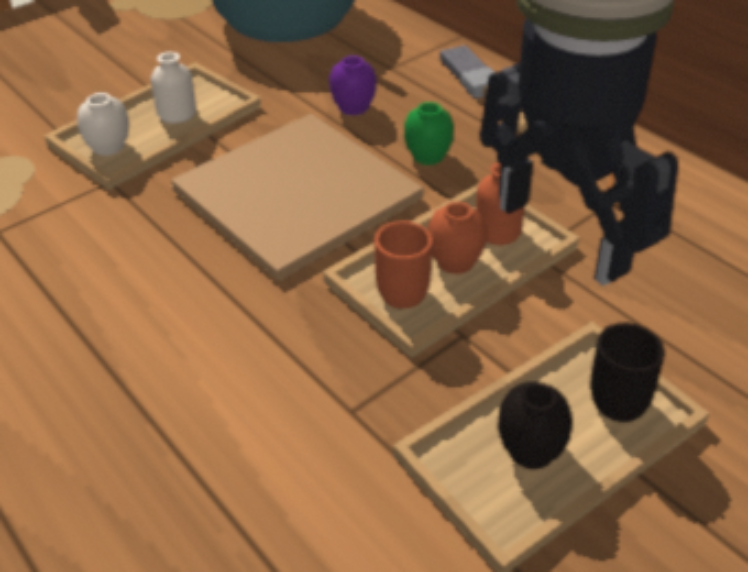

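All seven pots stand upright and apart in their clay's tray, the shelf is empty, and the decoys haven't moved.

```bash
python3 -c "
from workcell import manip
print(manip.hand_in())"
```

```text
the job is handed in; nothing more can be done
None
```

All four pots stand upright and apart in the tray of their own clay, the pots already in the trays were left in place, and the job was handed in at about 28 s; the hand-in gave no verdict.

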